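Draw a specimen tray out with a pull hook

ROBOT

A 7-joint arm with a two-finger parallel gripper is mounted at the origin on the work surface. World frame = base frame: x ahead of the robot, y to its left, z up, the work surface at z = 0. Lengths are in m, angles in rad, forces in N, time in s.
With the tool pointing down it reaches from about 0.425 to 0.975 m from the base axis. Payload 16.7 kg.
Tool frame: the origin (TCP) lies on the centre line of the jaws, within the pads' length; the fingertips stand 8 mm ahead of it and the grasp point (between the pads) lies 11 mm behind it; z points along the fingers, y is the direction in which the jaws open and shut (so a half turn about z gives the same grasp; the last joint's range is limited). The gripper opens to 85 mm and grips with 20 to 120 N. Pads are 22 mm wide; open, the fingers measure 114 mm over their backs; the gripper's body (76 mm by 85 mm) begins 54 mm behind the grasp point. The pads swing forward as they close: fully open they stand 13 mm farther back than shut.
Start: joints at [1, 0.426, 0.074, 1.606, -0.034, 1.111, -0.067], TCP at [0.276, -0.616, 0.239] pointing down, gripper open.
Joint ranges: [-2.85, 2.85], [-0.5, 2.14], [-1.23, 1.37], [0.21, 2.46], [-1.02, 4.16], [0.16, 2.05], [-2.73, 2.73]. Speed limits (rad/s): [1.89, 1.89, 2.39, 2.39, 3.01, 3.01, 3.01].

INTERFACE

Orientations are given as a unit quaternion [x, y, z, w].
In Python, from station import arm gives the robot as it stands.
- The arm moves only by the shell command python3 -m inch 'ROWS' [FORCE]. ROWS is JSON, a list of rows, each a list of 7 numbers: the turn, a rotation vector about the tool's x, y, z in degrees, then the shift along the tool's x, y, z in cm, then the closure, from -1 (fully open) to 1 (shut), so that 0 is half open. A call has exactly 5 rows; each row shifts and turns the commanded pose from where the row before left it, along the tool's axes as they then stand; what a row does not reach is not made up. A row lasts 1/8 s, in which the tool goes at most 62.5 mm and 10.7 degrees, less where a joint would pass 70% of its speed; a pose out of reach is approached as far as the arm can. A call with a gripper value outside its range is refused whole. The fingers move at their own pace and stop on an object; FORCE is the grip in N (left out, the last holds). Time passes only in rows, so rows that do not move let the fingers close, or fill a call up. It gives the time, the measured TCP pose, the force and the opening at its end, in the units of the state.
- arm.sense(): the state, without advancing time (a new reading comes with each control period).
- arm.capture(name): name is "scene" or "top"; returns a dict with "color" (480x640x3 uint8, red, green, blue), "fovy" (degrees; the focal length in pixels is half the picture's height over the tangent of half this angle, whatever the lens; pixels are square), "cx", "cy" (the principal point, pixels), "position" and "orientation" of the camera in the world. Camera axes: x right, y down, z forward; pixel columns grow to the right and rows downward; lengths in m; the calibration is good to about 2 mm. A picture is of the moment at which its call begins. There is no depth.
- arm.hand_in(): hands the job in, once; it reports no verdict.
The state is a dict: "time": time; "qpos": joint angles; "qvel": joint speeds; "tau": joint torques, N m; "tool_pos": TCP position; "ee_rot": TCP orientation; "force": force on the tool from outside, world axes, zero at the start; "ft_torque": the same for the moment, N m; "gripper_width": opening from 0.0 (shut) to 1.0 (fully open).
Only numpy, scipy, OpenCV 4.12 (cv2) and the standard library are available. Lean on these libraries where they do the work, as an engineer would, in place of code of your own. Each camera call takes 0.05 s, during which the arm holds its last target. There are 200 camera calls.

TASK

One of the three trays in the low counter cabinet has lost its knob and has only a bare finger hole in its brass tongue. Pick up the pull hook, hook it into that hole and draw the tray out until it comes up against its springy end stop, keep a firm steady pull of about 15 newtons on it there for a second (never more than 25), then unhook, leaving the tray out, and set the hook back on its cork mat, standing on its flat underside. Touch that tray with nothing but the hook and leave the knobbed trays and the other things alone.

Things in the scene. Friction and masses are not known exactly. Their poses are not given: they have to be found in the camera images.
- hook_grip (a point): Centre of the pull hook's handle, a dark wooden bar 90 mm long (x), 24 wide (y), 46 tall (z), standing on its flat underside, 23 mm below this point. x points along the handle to the rod, z up. The 8 mm steel rod runs along +x, its axis 5 mm above this point, and is bent straight down 120 mm ahead of this point. Grip it across the 24 mm at its middle.
- hook_tip (a point): Centre of the round end (radius 4 mm) of the hook's bent-down tip, 120 mm ahead (+x) of and 17 mm below the handle's centre; same axes. The lowest point of the tip is 4 mm lower; the rod's underside is 18 mm above this point. The downward part is 8 mm thick.
- hook: The whole loose pull hook, about 0.15 kg; origin at the centre of the handle's underside, axes as for hook_grip.
- mat: Fixed thin cork mat, 220 mm (x) by 100 mm (y), 4 mm thick, on which the hook starts and must end, its handle's centre over the mat; origin at the centre of its underside.
- casing: Fixed low dark-red wooden cabinet, 200 mm deep (x), 312 wide (y), 82 tall, with three trays side by side at y = -100, 0 and +100 mm, in any order; origin under the middle of its front face. x points into the cabinet, away from the robot; the trays slide out along -x.
- tray_hole (a point): Centre of the finger hole at the top face (60 mm above the counter) of the brass tongue of the tray to be drawn; axes as the casing's. The hole is vertical, 20 mm across, right through. The tongue is 42 mm long (x), 50 wide, 8 thick, the hole at its middle, and reaches forward from the front panel, whose face is 21 mm behind this point and whose top is at 70 mm.
- tray: Tray with the finger hole, 88 mm wide, about 0.45 kg, with three fixed tins. Fully in, its hole is at x = -21 mm of the casing; it starts 0 to 60 mm out. Sliding takes 2 to 5 N. The hidden stop, met somewhere 67 to 97 mm out, can only be felt; past it a spring resists 7 N per mm, goes solid after 12 mm, and draws the tray back when let go. Origin 21 mm behind the hole, at z = 0.
- knob_a (a point): Knob (20 mm wide, 20 mm tall) on the tongue of one of the two other trays, which must stay as they are.
- knob_b (a point): Knob on the tongue of the second of the two other trays.
- jar: Loose white ceramic jar with a dark lid, 72 mm wide, 110 mm tall; origin at the centre of its underside. A bystander.
- mortar: Loose brass bowl, 90 mm wide, 70 mm tall; origin at the centre of its underside. A bystander.
- weight: Loose brass weight, 34 mm wide, 42 mm tall, on the counter; origin at the centre of its underside. A bystander.
Things that resemble listed ones, but are neither listed nor needed, are in the scene too. Several things have the shape of the mat; the one meant has the colours described above.

How it is judged:
By the outcome, as a careful person would: the job done as asked, in the order asked, and still so for the second after the job is handed in, with the robot touching nothing.
It also fails if it takes over 67 s, if anything falls off the work surface, if the arm or the gripper's body presses on something with over 40 N, if the wrist force passes 120 N, or if a joint passes its speed limit or range.

## Working session

There is one attempt and no reset: what is moved stays moved. The work goes in short steps, Python scripts to look and compute and a shell command to move; the robot and the scene stay as the last step left them, time stands still between calls to the robot, and variables do not carry over. Pictures are saved under pics/ and viewed, about 8 in all and at most 12, crops included, and the job is handed in when it is done.

```bash
ls; mkdir -p pics; python3 - <<'E'
from station import arm
import cv2,json
for n in("scene","top"):
    c=arm.capture(n); cv2.imwrite(f"pics/{n}0.png",c["color"][:,:,::-1]); print({k:c[k] for k in c if k!="color"})
print(arm.sense())
E
```

```text
pics
{'fovy': 47.133552963440174, 'cx': 323.34904928228667, 'cy': 239.43639218903593, 'position': array([1.18837633, 0.53736367, 1.06144218]), 'orientation': array([ 0.3941536 ,  0.84024889, -0.34061451, -0.15035454])}
{'fovy': 48.92120145706855, 'cx': 327.32744276270785, 'cy': 241.23360688840975, 'position': array([ 0.15652768, -0.06374002,  1.65998379]), 'orientation': array([-0.68111475,  0.72501033, -0.07436611,  0.07008856])}
{'time': 0.1, 'qpos': array([ 1.00049736,  0.42664847,  0.07386449,  1.60655895, -0.03409667,
        1.11080658, -0.0670961 ]), 'qvel': array([-0.00100051, -0.00217334, -0.00059195, -0.00040021, -0.00048821,
       -0.00014206, -0.00015633]), 'tau': array([ 7.20255761e-03, -9.51517153e+01,  3.77102762e+00, -4.64397311e+01,
        1.96298707e-02,  6.44768559e-03,  5.99976670e-05]), 'tool_pos': array([ 0.27554819, -0.61579199,  0.23868793]), 'ee_rot': array([ 9.77951280e-01,  2.08832364e-01, -1.63894793e-04, -5.57299012e-04]), 'force': array([ 0.40819994, -0.11359314, -0.49592011]), 'ft_torque': array([0.04180808, 0.01922485, 0.0274968 ]), 'gripper_width': 0.9967651734197378}
```

View pics/scene0.png

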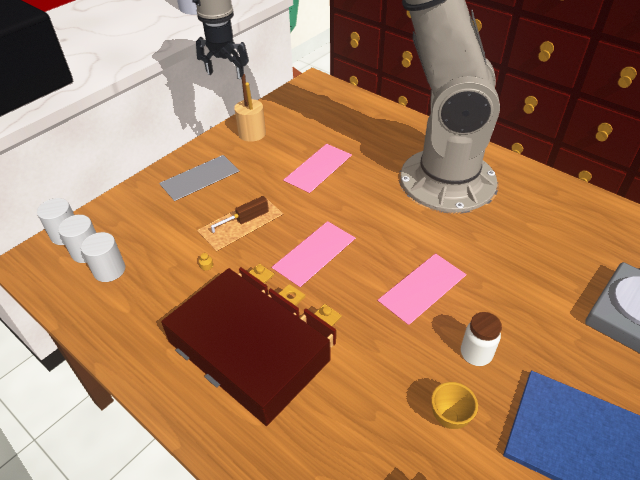

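View pics/top0.png

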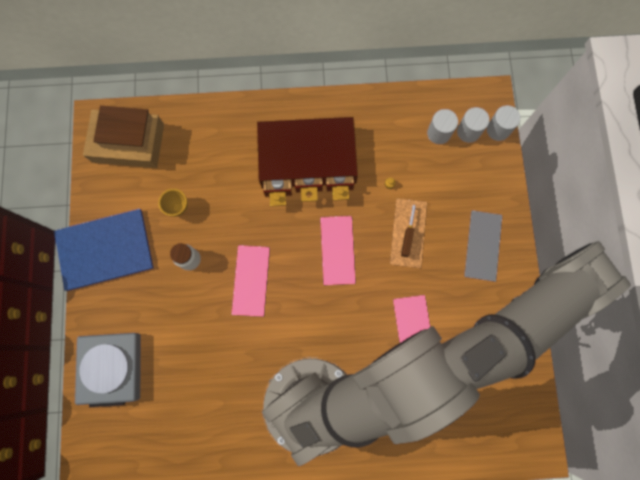

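The scene view shows the hook on the cork mat at about (240,222), the cabinet at (250,340) with tongues at (260,271), (290,293) and (327,315). The middle tongue seems to be the holed one. The pink and grey pads at (313,253), (422,288), (318,167) and (200,177) only share the mat's shape. I'll confirm with one enlarged crop.

```bash
python3 - <<'E'
import cv2,numpy as np
s=cv2.imread("pics/scene0.png");t=cv2.imread("pics/top0.png")
a=cv2.resize(s[185:345,195:355],(600,600),interpolation=2)[:,:400+200]
b=cv2.resize(s[255:335,235:345],(800,582),interpolation=cv2.INTER_CUBIC)
c=cv2.resize(t[165:215,255:365],(440,200),interpolation=2);d=cv2.resize(t[190:275,380:435],(259,400),interpolation=2)
e=cv2.resize(s[190:255,190:290],(400,260),interpolation=2)
o=np.zeros((600,800,3),np.uint8);o[:200,:440]=c;o[:400,500:759]=d
o[210:470,0:400]=e
cv2.imwrite("pics/crop1.png",o);cv2.imwrite("pics/crop2.png",b)
E
```

```text
(no output)
```

View pics/crop1.png

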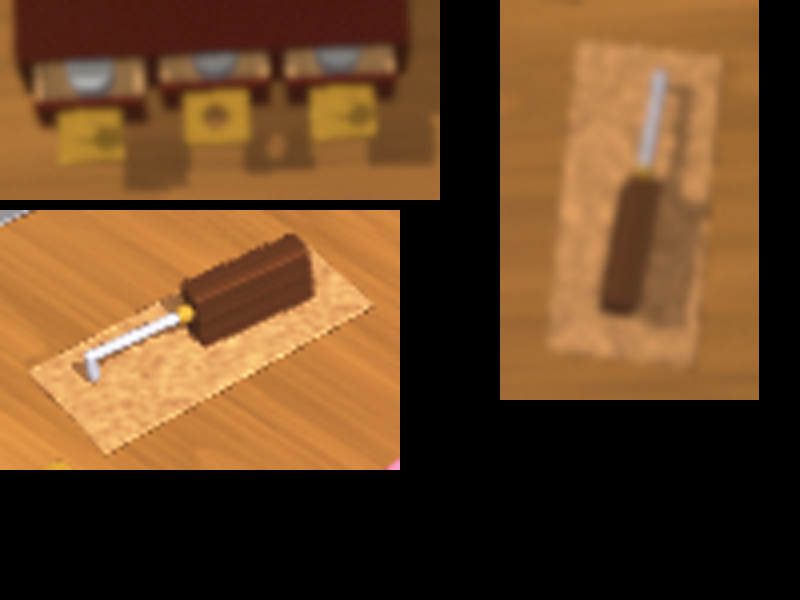

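View pics/crop2.png

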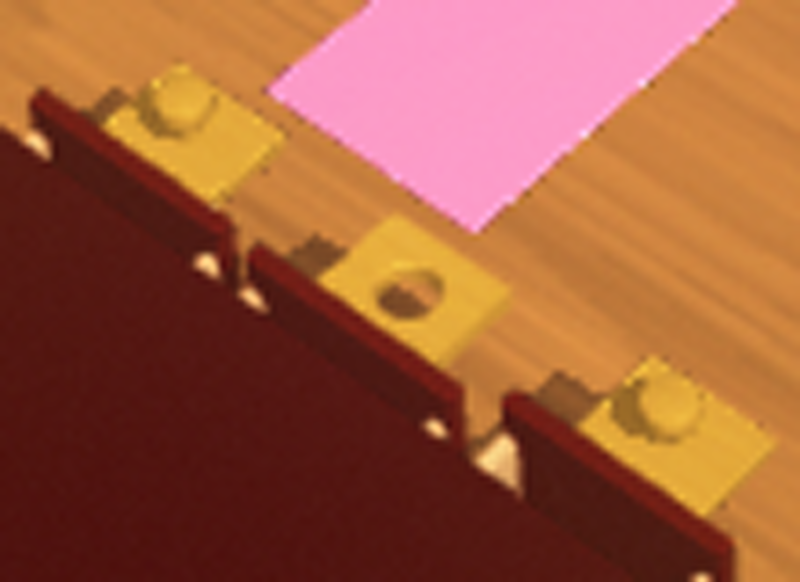

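Names: the holed tongue is the middle one, a bare dark hole at scene (291,295) and top (308,193). The outer two carry knobs. The hook on speckled cork is at top (408,230), with its rod pointing to the top of the image. Next I compute positions.

```bash
cat > h.py <<'E'
import cv2,numpy as np
from scipy.spatial.transform import Rotation as R
from station import arm
def ray(c,u,v):
    f=240/np.tan(np.radians(c["fovy"]/2))
    d=R.from_quat(c["orientation"]).apply([(u-c["cx"])/f,(v-c["cy"])/f,1]); return c["position"],d
def onz(c,u,v,z):
    p,d=ray(c,u,v); return p+d*(z-p[2])/d[2]
def tri(c1,p1,c2,p2):
    a,d=ray(c1,*p1);b,e=ray(c2,*p2)
    s=np.linalg.lstsq(np.c_[d,-e],b-a,rcond=None)[0]; x,y=a+s[0]*d,b+s[1]*e
    return (x+y)/2,np.linalg.norm(x-y)
E
python3 - <<'E'
from h import *
np.set_printoptions(precision=4,suppress=True)
s=arm.capture("scene");t=arm.capture("top")
h=lambda x,y:(195,0)
S=lambda x,y:(190+x/4-.4,190+(y-210)/4-.4)
T=lambda x,y:(380+(x-500)/4.71-.4,190+y/4.71-.4)
print("hole",tri(s,(291.4,295.1),t,(308.4,193.4)),onz(s,291.4,295.1,.058),onz(t,308.4,193.4,.058))
print("rod near",onz(s,*S(186,314),.032),onz(t,*T(644,168),.032))
print("rod bend",onz(s,*S(90,357),.032),onz(t,*T(660,72),.032))
print("tip bottom",onz(s,*S(95,380),.006))
for n,c,m,z in(("s",s,(190,185,300,260),.05),("t",t,(385,185,430,270),.05)):
    x0,y0,x1,y1=m; im=c["color"][y0:y1,x0:x1].astype(int); 
    k=((im[...,0]<120)&(im[...,0]>im[...,2]+15)&(im.sum(2)<230)).astype(np.uint8)
    cs=max(cv2.findContours(k,0,2)[0],key=cv2.contourArea); r=cv2.minAreaRect(cs)
    print(n,r,[onz(c,q[0]+x0,q[1]+y0,z)[:2] for q in cv2.boxPoints(r)],onz(c,r[0][0]+x0,r[0][1]+y0,z))
# casing back edge in top
im=t["color"].astype(int);pts=[]
for u in range(264,350,3):
    col=im[90:150,u]; g=col[:,0]+0.0; i=np.where(g<110)[0][0]
    f=i-1+(g[i-1]-110)/(g[i-1]-g[i]); pts.append(onz(t,u,90+f,.082)[:2])
pts=np.array(pts);k=np.polyfit(pts[:,1],pts[:,0],1);print("back edge slope dx/dy",k, np.degrees(np.arctan(k[0])),np.abs(np.polyval(k,pts[:,1])-pts[:,0]).max())
B=lambda x,y:(235+x*110/800-.4,255+y*80/582-.4)
# tongue front corners, z=.06
for q in ((178,64),(285,134),(398,212),(512,292),(652,355),(776,440)): print("tongue fr",onz(s,*B(*q),.06))
E
```

```text
hole (array([ 0.6468, -0.0346,  0.0584]), np.float64(0.001699190224281976)) [ 0.647  -0.0355  0.058 ] [ 0.6464 -0.0339  0.058 ]
rod near [ 0.5273 -0.3499  0.032 ] [ 0.5292 -0.3497  0.032 ]
rod bend [ 0.5965 -0.3695  0.032 ] [ 0.5952 -0.3669  0.032 ]
tip bottom [ 0.5942 -0.3732  0.006 ]
s ((61.27195358276367, 24.577905654907227), (16.2867374420166, 34.70246124267578), 64.79888153076172) [array([ 0.5294, -0.3598]), array([ 0.4332, -0.3359]), array([ 0.464 , -0.2796]), array([ 0.5569, -0.3043])] [ 0.4967 -0.3197  0.05  ]
t ((22.596153259277344, 57.01923370361328), (8.236878395080566, 28.829071044921875), 11.309932708740234) [array([ 0.4314, -0.3083]), array([ 0.52  , -0.3342]), array([ 0.5132, -0.3589]), array([ 0.4248, -0.3328])] [ 0.4721 -0.3335  0.05  ]
back edge slope dx/dy [0.0064 0.8883] 0.36750460569040533 0.0004606044142277943
tongue fr [ 0.6262 -0.1605  0.06  ]
tongue fr [ 0.6257 -0.1117  0.06  ]
tongue fr [ 0.6264 -0.0608  0.06  ]
tongue fr [ 0.6275 -0.0109  0.06  ]
tongue fr [0.6183 0.0392 0.06  ]
tongue fr [0.619  0.0894 0.06  ]
```

```bash
cat >> h.py <<'E'
def goto(x,y,z,yaw):
    "tool-frame delta (cm, deg) to TCP target pointing down with tool x at yaw(deg)"
    s=arm.sense(); r=R.from_quat(s["ee_rot"]); yw=np.radians(yaw)
    g=R.from_matrix(np.array([[np.cos(yw),np.sin(yw),0],[np.sin(yw),-np.cos(yw),0],[0,0,-1]]))
    np.set_printoptions(precision=3,suppress=True)
    d=np.array([x,y,z])-s["tool_pos"]
    print("t",round(s["time"],2),"pos",s["tool_pos"],"F",s["force"],"w",round(s["gripper_width"],3))
    print("shift cm, axes now",r.inv().apply(d)*100,"axes after turn",g.inv().apply(d)*100,"turn deg",np.degrees((r.inv()*g).as_rotvec()))
E
python3 - <<'E'
from h import *
s=arm.capture("scene")
print(onz(s,250,135,0),onz(s,245,75,.2),onz(s,245,75,.15))
goto(.474,-.334,.13,-16)
E
```

```text
[ 0.21316512 -0.61974907  0.        ] [ 0.18815128 -0.63485775  0.2       ] [ 0.13009601 -0.70289606  0.15      ]
t 0.25 pos [ 0.276 -0.616  0.239] F [-0.558 -0.047  0.017] w 1.005
shift cm, axes now [ 29.622 -17.622  10.907] axes after turn [ 11.297 -32.567  10.896] turn deg [-0.037  0.014 40.111]
```

```bash
python3 -m inch '[[0,0,0,5,-3,0,-1],[0,0,0,5,-3,0,-1],[0,0,0,5,-3,0.5,-1],[0,0,0,5,-3,0.5,-1],[0,0,0,5,-3,0.5,-1]]' 60
python3 -m inch '[[0,0,10,0,0,1,-1],[0,0,10,0,0,1,-1],[0,0,10,0,0,1,-1],[0,0,10,0,0,1,-1],[0,0,0,0,0,1,-1]]'
python3 -c "
from h import *
goto(.474,-.334,.018,-16)"
```

```text
time: 0.88
tool_pos: [0.4435, -0.3754, 0.2243]
ee_rot: [0.978, 0.209, 0.0, 0.0]
force: [1.0, 0.1, 0.2]
gripper_width: 1.002
time: 1.5
tool_pos: [0.4427, -0.3769, 0.1739]
ee_rot: [0.99, -0.138, -0.0, 0.0]
force: [1.7, 0.5, -0.1]
gripper_width: 1.005
t 1.5 pos [ 0.443 -0.377  0.174] F [ 1.658  0.523 -0.109] w 1.005
shift cm, axes now [ 1.841 -4.987 15.59 ] axes after turn [ 1.825 -4.99  15.591] turn deg [0.008 0.004 0.17 ]
```

```bash
python3 -m inch '[[0,0,0,0.9,-2.5,2,-1],[0,0,0,0.9,-2.5,2,-1],[0,0,0,0,0,4,-1],[0,0,0,0,0,4,-1],[0,0,0,0,0,2,-1]]'
python3 -m inch '[[0,0,0,0,0,1.5,-1],[0,0,0,0,0,0,-1],[0,0,0,0,0,0,0],[0,0,0,0,0,0,0],[0,0,0,0,0,0,0]]'
python3 - <<'E'
from h import *
goto(.474,-.334,.018,-16)
cv2.imwrite("pics/s1.png",cv2.resize(arm.capture("scene")["color"][150:270,180:340,::-1],(800,600),interpolation=2))
E
```

```text
time: 2.12
tool_pos: [0.4728, -0.3332, 0.0321]
ee_rot: [0.991, -0.136, -0.001, -0.001]
force: [-0.3, 0.6, -0.3]
gripper_width: 1.001
time: 2.75
tool_pos: [0.4739, -0.334, 0.0199]
ee_rot: [0.99, -0.138, 0.0, 0.0]
force: [-0.5, 0.1, 0.0]
gripper_width: 0.495
t 2.75 pos [ 0.474 -0.334  0.02 ] F [-0.48   0.099  0.015] w 0.495
shift cm, axes now [ 0.005 -0.005  0.194] axes after turn [ 0.005 -0.005  0.194] turn deg [ 0.008 -0.054  0.122]
```

View pics/s1.png

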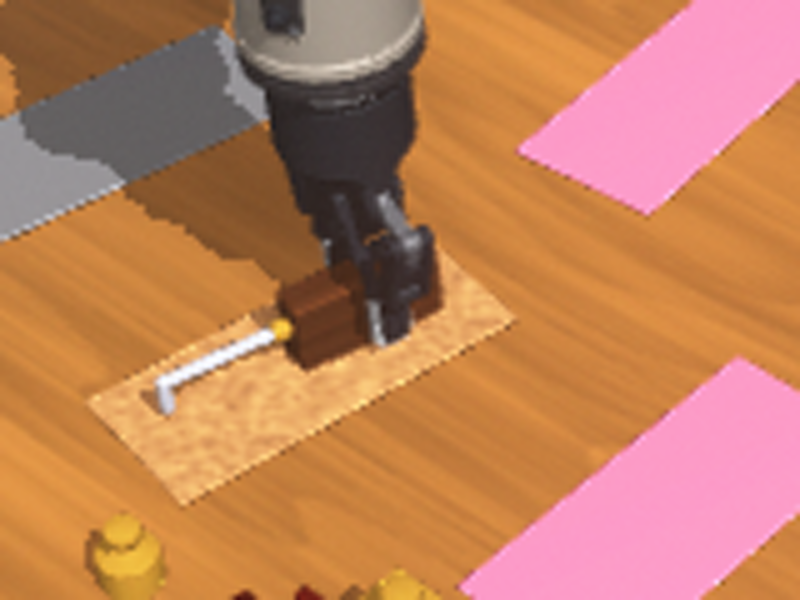

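Fingers straddle the handle, slightly behind its middle, so I shift 4 mm forward, close and lift.

```bash
python3 -m inch '[[0,0,0,0.4,0,0.2,0],[0,0,0,0,0,0,1],[0,0,0,0,0,0,1],[0,0,0,0,0,0,1],[0,0,0,0,0,0,1]]' 70
python3 -m inch '[[0,0,0,0,0,0,1],[0,0,0,0,0,-0.5,1],[0,0,0,0,0,-3,1],[0,0,0,0,0,-4.5,1],[0,0,0,0,0,-4.5,1]]'
python3 -m inch '[[0,0,-8,0,0,-1,1],[0,0,-7.5,0,0,0,1],[0,0,0,0,0,0,1],[0,0,0,0,0,0,1],[0,0,0,0,0,0,1]]'
python3 - <<'E'
from h import *
goto(.50,-.0355,.15,-0.4)
for n in("scene","top"):
    c=arm.capture(n);cv2.imwrite(f"pics/{n}2.png",c["color"][:,:,::-1])
s=cv2.imread("pics/scene2.png");t=cv2.imread("pics/top2.png")
o=np.zeros((600,800,3),np.uint8);o[:,:440]=cv2.resize(s[120:240,160:248],(440,600),interpolation=2);o[:,450:]=cv2.resize(t[140:260,365:435],(350,600),interpolation=2)
cv2.imwrite("pics/s2.png",o)
E
```

```text
time: 3.42
tool_pos: [0.4776, -0.335, 0.0174]
ee_rot: [0.99, -0.138, 0.0, 0.0]
force: [1.6, 0.3, 1.5]
gripper_width: 0.268
time: 4.05
tool_pos: [0.4769, -0.3348, 0.1436]
ee_rot: [0.99, -0.138, -0.0, -0.0]
force: [0.7, -0.4, -0.3]
gripper_width: 0.271
time: 4.68
tool_pos: [0.4773, -0.3349, 0.1521]
ee_rot: [1.0, -0.004, -0.0, -0.0]
force: [-0.3, -0.2, -1.7]
gripper_width: 0.274
t 4.67 pos [ 0.477 -0.335  0.152] F [-0.335 -0.249 -1.728] w 0.274
shift cm, axes now [  2.01  -29.961   0.213] axes after turn [  2.06  -29.958   0.206] turn deg [-0.015  0.032 -0.096]
```

View pics/s2.png

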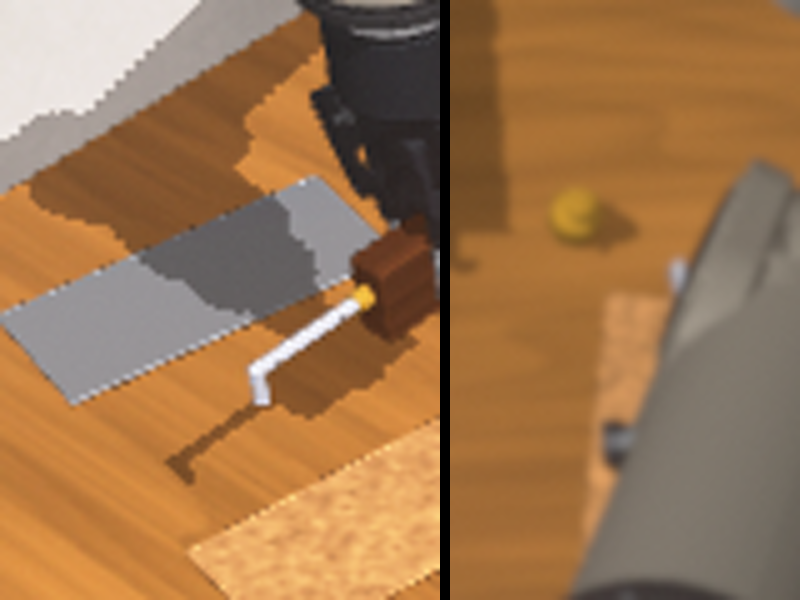

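The hook is held level. The tip bottom is at scene (212,200) and the rod end at top (410,193).

```bash
python3 - <<'E'
from h import *
np.set_printoptions(precision=4,suppress=True)
s=arm.capture("scene");t=arm.capture("top");p=arm.sense()["tool_pos"]
print("tip bottom",onz(s,212,199.8,.1425)-p,"bend",onz(s,211,193.8,.1667)-p,"yellow ferrule",onz(s,160+366/5-.4,120+296/5-.4,.1667)-p,"top rod",onz(t,410.2,193,.1667)-p)
print(tri(s,(211,193.8),t,(410.2,193))[0]-p)
E
```

```text
tip bottom [ 0.1193 -0.008  -0.0097] bend [ 0.1217 -0.0032  0.0145] yellow ferrule [ 0.0483 -0.0032  0.0145] top rod [ 0.1182 -0.0004  0.0145]
[ 0.12   -0.0023  0.0133]
```

```bash
python3 -m inch '[[0,0,0,0,-2,0,1],[0,0,0,0,-4,0,1],[0,0,0,0,-5,0,1],[0,0,0,0,-5,0,1],[0,0,0,0,-5,0,1]]'
python3 -m inch '[[0,0,0,0,-4.2,0,1],[0,0,0,2,-3,0,1],[0,0,0,2,-2,0,1],[0,0,0,1,0,1.5,1],[0,0,0,0,0,2,1]]'
python3 -m inch '[[0,0,0,0,0,0.5,1],[0,0,0,0,0,0,1],[0,0,0,0,0,0,1],[0,0,0,0,0,0,1],[0,0,0,0,0,0,1]]'
python3 - <<'E'
from h import *
goto(.527,-.033,.0554,-0.4)
s=arm.capture("scene");t=arm.capture("top")
cv2.imwrite("pics/scene3.png",s["color"][:,:,::-1]);cv2.imwrite("pics/top3.png",t["color"][:,:,::-1])
a=s["color"][250:330,250:330,::-1];b=t["color"][165:235,290:345,::-1]
o=np.zeros((600,800,3),np.uint8);o[:480,:480]=cv2.resize(a,(480,480),interpolation=2);o[:400,485:]=cv2.resize(b,(315,400),interpolation=2)
cv2.imwrite("pics/s3.png",o)
E
```

```text
time: 5.5
tool_pos: [0.4785, -0.1226, 0.1525]
ee_rot: [1.0, -0.003, 0.0, -0.0]
force: [1.9, 0.0, -0.5]
gripper_width: 0.272
time: 6.12
tool_pos: [0.5299, -0.033, 0.1166]
ee_rot: [1.0, -0.003, 0.0, -0.0]
force: [-0.4, -0.2, -1.5]
gripper_width: 0.268
time: 6.75
tool_pos: [0.5297, -0.0334, 0.1127]
ee_rot: [1.0, -0.003, 0.0, -0.0]
force: [-0.5, 0.1, -1.1]
gripper_width: 0.276
t 6.75 pos [ 0.53  -0.033  0.113] F [-0.527  0.055 -1.099] w 0.276
shift cm, axes now [-0.276 -0.035  5.73 ] axes after turn [-0.272 -0.035  5.731] turn deg [-0.003 -0.037  0.   ]
```

View pics/s3.png

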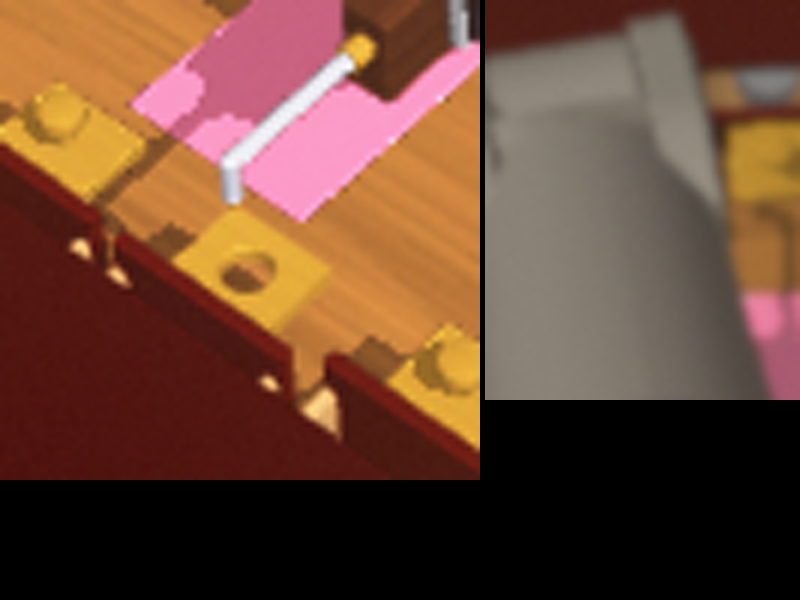

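```bash
python3 - <<'E'
from h import *
np.set_printoptions(precision=4,suppress=True)
s=arm.capture("scene")
C=lambda x,y:(250+x/6-.4,250+y/6-.4)
print(onz(s,*C(233,203),.1025)); print(onz(s,*C(232,161),.1267)); 
print(onz(s,*C(248,271),.058))
for q in((177,259),(240,208),(331,270)):print(onz(s,*C(*q),.06))
E
```

```text
[ 0.6509 -0.0376  0.1025]
[ 0.65   -0.0368  0.1267]
[ 0.647 -0.037  0.058]
[ 0.6611 -0.061   0.06  ]
[ 0.6271 -0.0592  0.06  ]
[ 0.6275 -0.0116  0.06  ]
```

Tip sits about 3 mm beyond the hole centre; I correct by −0.25 cm in x and descend.

```bash
python3 -m inch '[[0,0,0,-0.25,-0.1,1,1],[0,0,0,0,0,1.2,1],[0,0,0,0,0,1,1],[0,0,0,0,0,0.5,1],[0,0,0,0,0,0.2,1]]'
python3 -m inch '[[0,0,0,0,0,0.3,1],[0,0,0,0,0,0.3,1],[0,0,0,0,0,0.4,1],[0,0,0,0,0,0,1],[0,0,0,0,0,0,1]]'
```

```text
time: 7.52
tool_pos: [0.527, -0.0323, 0.0729]
ee_rot: [1.0, -0.003, -0.0, -0.0]
force: [-0.4, -0.4, -1.6]
gripper_width: 0.273
time: 8.15
tool_pos: [0.5271, -0.0323, 0.0634]
ee_rot: [1.0, -0.003, 0.0, -0.0]
force: [0.5, -0.1, -0.8]
gripper_width: 0.276
```

```bash
python3 -m inch '[[0,0,0,0,0,0.4,1],[0,0,0,0,0,0.4,1],[0,0,0,0,0,0.1,1],[0,0,0,0,0,0,1],[0,0,0,0,0,0,1]]'
python3 -m inch '[[0,0,0,-0.2,0,0,1],[0,0,0,-0.3,0,0,1],[0,0,0,-0.3,0,0,1],[0,0,0,-0.3,0,0,1],[0,0,0,-0.3,0,0,1]]'
python3 -m inch '[[0,0,0,-0.3,0,0,1],[0,0,0,-0.3,0,0,1],[0,0,0,-0.3,0,0,1],[0,0,0,-0.3,0,0,1],[0,0,0,-0.3,0,0,1]]'
```

```text
time: 8.78
tool_pos: [0.5271, -0.0323, 0.0544]
ee_rot: [1.0, -0.003, 0.0, -0.0]
force: [0.9, 0.1, -1.0]
gripper_width: 0.271
time: 9.4
tool_pos: [0.5131, -0.0322, 0.0544]
ee_rot: [1.0, -0.003, 0.0, -0.0]
force: [2.9, 1.0, -2.1]
gripper_width: 0.269
time: 10.02
tool_pos: [0.4979, -0.0321, 0.0543]
ee_rot: [1.0, -0.003, 0.0, -0.0]
force: [2.3, 0.7, -2.1]
gripper_width: 0.272
```

```bash
cat > ok.py <<'E'
from station import arm
import sys
s=arm.sense(); sys.exit(s["force"][0]>6)
E
python3 -m inch '[[0,0,0,-0.3,0,0,1],[0,0,0,-0.3,0,0,1],[0,0,0,-0.3,0,0,1],[0,0,0,-0.3,0,0,1],[0,0,0,-0.2,0,0,1]]' && python3 ok.py &&
python3 -m inch '[[0,0,0,-0.1,0,0,1],[0,0,0,-0.1,0,0,1],[0,0,0,0,0,0,1],[0,0,0,0,0,0,1],[0,0,0,0,0,0,1]]' && python3 ok.py &&
python3 -m inch '[[0,0,0,-0.1,0,0,1],[0,0,0,-0.1,0,0,1],[0,0,0,0,0,0,1],[0,0,0,0,0,0,1],[0,0,0,0,0,0,1]]' && python3 ok.py &&
python3 -m inch '[[0,0,0,-0.1,0,0,1],[0,0,0,-0.1,0,0,1],[0,0,0,0,0,0,1],[0,0,0,0,0,0,1],[0,0,0,0,0,0,1]]' && python3 ok.py &&
python3 -m inch '[[0,0,0,-0.1,0,0,1],[0,0,0,-0.1,0,0,1],[0,0,0,0,0,0,1],[0,0,0,0,0,0,1],[0,0,0,0,0,0,1]]'
```

```text
time: 10.65
tool_pos: [0.4839, -0.032, 0.0543]
ee_rot: [1.0, -0.003, -0.0, -0.0]
force: [2.5, 0.4, -1.2]
gripper_width: 0.273False
```

```bash
sed -i 's/sys.exit(s\["force"\]\[0\]>6)/sys.exit(int(s["force"][0]>6))/' ok.py
python3 -m inch '[[0,0,0,-0.2,0,0,1],[0,0,0,-0.2,0,0,1],[0,0,0,-0.1,0,0,1],[0,0,0,0,0,0,1],[0,0,0,0,0,0,1]]' && python3 ok.py &&
python3 -m inch '[[0,0,0,-0.1,0,0,1],[0,0,0,-0.1,0,0,1],[0,0,0,0,0,0,1],[0,0,0,0,0,0,1],[0,0,0,0,0,0,1]]' && python3 ok.py &&
python3 -m inch '[[0,0,0,-0.1,0,0,1],[0,0,0,-0.1,0,0,1],[0,0,0,0,0,0,1],[0,0,0,0,0,0,1],[0,0,0,0,0,0,1]]' && python3 ok.py &&
python3 -m inch '[[0,0,0,-0.1,0,0,1],[0,0,0,-0.1,0,0,1],[0,0,0,0,0,0,1],[0,0,0,0,0,0,1],[0,0,0,0,0,0,1]]' && python3 ok.py &&
python3 -m inch '[[0,0,0,-0.1,0,0,1],[0,0,0,-0.1,0,0,1],[0,0,0,0,0,0,1],[0,0,0,0,0,0,1],[0,0,0,0,0,0,1]]' && python3 ok.py &&
python3 -m inch '[[0,0,0,-0.1,0,0,1],[0,0,0,-0.1,0,0,1],[0,0,0,0,0,0,1],[0,0,0,0,0,0,1],[0,0,0,0,0,0,1]]'
```

```text
time: 11.28
tool_pos: [0.479, -0.032, 0.0543]
ee_rot: [1.0, -0.003, -0.0, -0.0]
force: [1.5, -0.3, -1.2]
gripper_width: 0.273
time: 11.9
tool_pos: [0.477, -0.032, 0.0543]
ee_rot: [1.0, -0.003, -0.0, -0.0]
force: [1.4, 0.0, -2.5]
gripper_width: 0.276
time: 12.52
tool_pos: [0.4756, -0.0319, 0.0545]
ee_rot: [1.0, -0.003, 0.001, -0.0]
force: [5.2, -0.1, -3.2]
gripper_width: 0.276
time: 13.15
tool_pos: [0.4747, -0.0319, 0.0547]
ee_rot: [1.0, -0.003, 0.002, -0.0]
force: [11.7, 0.1, -6.6]
gripper_width: 0.271
```

Stop met, with 11.7 N now. A command of 1 mm should give about 15 N.

```bash
python3 -m inch '[[0,0,0,-0.1,0,0,1],[0,0,0,0,0,0,1],[0,0,0,0,0,0,1],[0,0,0,0,0,0,1],[0,0,0,0,0,0,1]]'; python3 -c "
from station import arm
s=arm.sense();print(s['force'],s['ft_torque'])"
```

```text
time: 13.78
tool_pos: [0.4742, -0.0319, 0.0548]
ee_rot: [1.0, -0.003, 0.002, -0.0]
force: [15.1, 0.1, -7.6]
gripper_width: 0.27
[15.12272826  0.06322524 -7.5863607 ] [-0.01931896 -2.33549107 -0.04082497]
```

```bash
for i in 1 2 3; do python3 -m inch '[[0,0,0,0,0,0,1],[0,0,0,0,0,0,1],[0,0,0,0,0,0,1],[0,0,0,0,0,0,1],[0,0,0,0,0,0,1]]'; done
```

```text
time: 14.4
tool_pos: [0.4742, -0.0319, 0.0548]
ee_rot: [1.0, -0.003, 0.002, -0.0]
force: [14.0, -0.9, -7.9]
gripper_width: 0.273
time: 15.02
tool_pos: [0.4742, -0.0318, 0.0548]
ee_rot: [1.0, -0.003, 0.002, -0.0]
force: [15.9, -0.4, -7.6]
gripper_width: 0.273
time: 15.65
tool_pos: [0.4742, -0.0319, 0.0548]
ee_rot: [1.0, -0.004, 0.002, -0.0]
force: [14.9, 0.4, -8.8]
gripper_width: 0.275
```

```bash
python3 -m inch '[[0,0,0,0.1,0,0,1],[0,0,0,0.1,0,0,1],[0,0,0,0.1,0,0,1],[0,0,0,0.1,0,0,1],[0,0,0,0.1,0,0,1]]'
python3 -m inch '[[0,0,0,0.1,0,0,1],[0,0,0,0.1,0,0,1],[0,0,0,0.1,0,0,1],[0,0,0,0,0,0,1],[0,0,0,0,0,0,1]]'
python3 -m inch '[[0,0,0,0.2,0,0,1],[0,0,0,0.2,0,0,1],[0,0,0,0,0,0,1],[0,0,0,0,0,0,1],[0,0,0,0,0,0,1]]'
python3 - <<'E'
from h import *
goto(.4835,-.033,.0554,-0.4)
s=arm.capture("scene")["color"][230:350,230:390,::-1]
cv2.imwrite("pics/s4.png",cv2.resize(s,(800,600),interpolation=2))
E
```

```text
time: 16.27
tool_pos: [0.4767, -0.032, 0.0542]
ee_rot: [1.0, -0.003, -0.0, 0.0]
force: [-0.8, -0.0, -1.2]
gripper_width: 0.272
time: 16.9
tool_pos: [0.48, -0.032, 0.0543]
ee_rot: [1.0, -0.003, -0.0, -0.0]
force: [-0.0, 0.2, -1.4]
gripper_width: 0.274
time: 17.52
tool_pos: [0.484, -0.0321, 0.0543]
ee_rot: [1.0, -0.003, -0.0, -0.0]
force: [-0.1, 0.5, -0.5]
gripper_width: 0.276
t 17.52 pos [ 0.484 -0.032  0.054] F [-0.071  0.549 -0.506] w 0.276
shift cm, axes now [-0.049  0.095 -0.107] axes after turn [-0.049  0.095 -0.107] turn deg [-0.003  0.004  0.006]
```

View pics/s4.png

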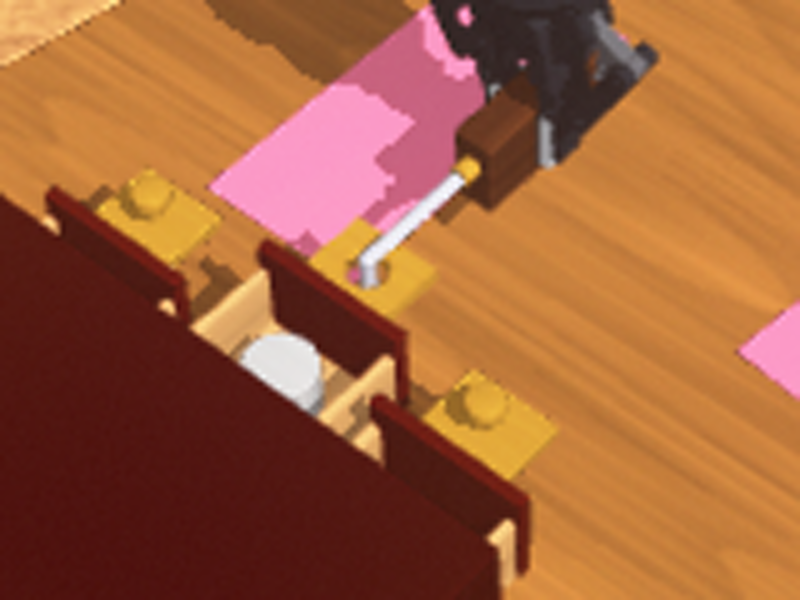

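Tray is well out, with its panel clear of the others. The tip is centred in the hole at crop (369,275). I unhook upward and carry the hook back.

```bash
python3 -m inch '[[0,0,0,0,0,-0.5,1],[0,0,0,0,0,-1,1],[0,0,0,0,0,-1.5,1],[0,0,0,0,0,-2,1],[0,0,0,0,0,-2,1]]'
python3 -m inch '[[0,0,0,0,0,-2,1],[0,0,0,0,2,-0.5,1],[0,0,0,0,4,0,1],[0,0,0,0,5,0,1],[0,0,0,0,5,0,1]]'
python3 -m inch '[[0,0,0,0,5,0,1],[0,0,0,0,4,0,1],[0,0,0,0,3,0,1],[0,0,0,-0.6,2.3,0,1],[0,0,0,0,0,0,1]]'
python3 -m inch '[[0,0,8,0,0,0,1],[0,0,7.5,0,0,0,1],[0,0,0,0,0,1,1],[0,0,0,0,0,0,1],[0,0,0,0,0,0,1]]'
python3 - <<'E'
from h import *
goto(.4776,-.335,.0174,-16)
s=arm.capture("scene")["color"]
o=np.zeros((600,800,3),np.uint8)
o[:,:450]=cv2.resize(s[140:260,185:275,::-1],(450,600),interpolation=2); o[:400,460:]=cv2.resize(s[240:340,240:325,::-1],(340,400),interpolation=2)
cv2.imwrite("pics/s5.png",o)
E
```

```text
time: 18.2
tool_pos: [0.4842, -0.032, 0.126]
ee_rot: [1.0, -0.003, 0.0, -0.0]
force: [-0.7, -0.2, -1.5]
gripper_width: 0.271
time: 18.82
tool_pos: [0.4831, -0.1934, 0.1507]
ee_rot: [1.0, -0.003, 0.001, 0.0]
force: [1.4, 1.0, -0.5]
gripper_width: 0.274
time: 19.45
tool_pos: [0.4752, -0.3368, 0.1503]
ee_rot: [1.0, -0.005, 0.0, 0.0]
force: [1.2, 0.1, -1.3]
gripper_width: 0.275
time: 20.08
tool_pos: [0.476, -0.3348, 0.1393]
ee_rot: [0.991, -0.137, -0.0, -0.0]
force: [0.4, 0.4, -0.9]
gripper_width: 0.272
t 20.07 pos [ 0.476 -0.335  0.139] F [ 0.376  0.36  -0.946] w 0.272
shift cm, axes now [ 0.166 -0.019 12.189] axes after turn [ 0.163 -0.023 12.189] turn deg [-0.014  0.015  0.221]
```

View pics/s5.png

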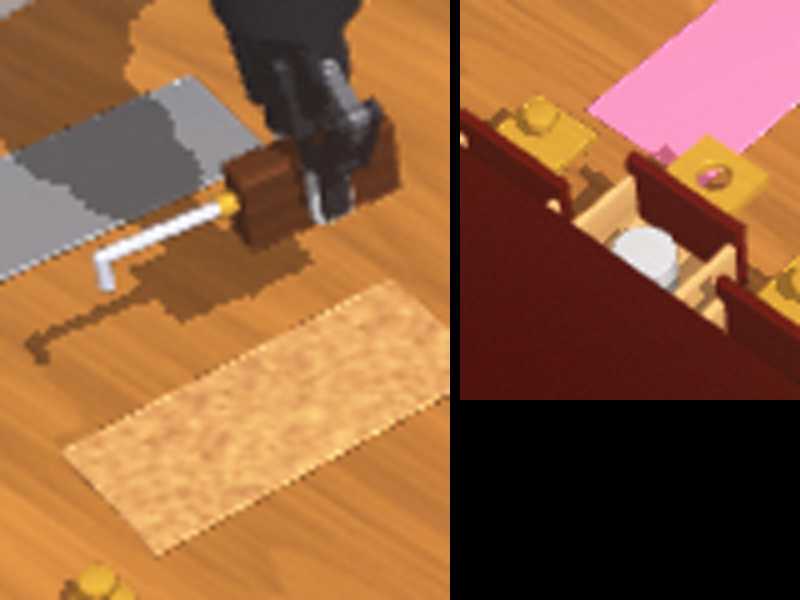

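The hook is free and level, the tray stays out and the knobbed trays look unchanged. I lower it to the mat.

```bash
python3 -m inch '[[0,0,0,0.15,0,3,1],[0,0,0,0,0,3.5,1],[0,0,0,0,0,3,1],[0,0,0,0,0,1.5,1],[0,0,0,0,0,0.6,1]]'
python3 -m inch '[[0,0,0,0,0,0.2,1],[0,0,0,0,0,0.1,1],[0,0,0,0,0,0.1,1],[0,0,0,0,0,0,1],[0,0,0,0,0,0,1]]'
```

```text
time: 20.75
tool_pos: [0.4774, -0.3354, 0.023]
ee_rot: [0.99, -0.138, -0.0, -0.0]
force: [0.3, 0.4, -1.5]
gripper_width: 0.274
time: 21.38
tool_pos: [0.4775, -0.3354, 0.0195]
ee_rot: [0.99, -0.138, 0.0, 0.0]
force: [-0.2, 0.3, -2.1]
gripper_width: 0.272
```

```bash
python3 -m inch '[[0,0,0,0,0,0.1,1],[0,0,0,0,0,0.1,1],[0,0,0,0,0,0,1],[0,0,0,0,0,0,1],[0,0,0,0,0,0,1]]'; python3 -m inch '[[0,0,0,0,0,0.03,1],[0,0,0,0,0,0,1],[0,0,0,0,0,0,1],[0,0,0,0,0,0,1],[0,0,0,0,0,0,1]]'
```

```text
time: 22.0
tool_pos: [0.4774, -0.3354, 0.0174]
ee_rot: [0.99, -0.138, 0.0, -0.0]
force: [-2.3, 0.8, 2.7]
gripper_width: 0.275
time: 22.62
tool_pos: [0.4774, -0.3354, 0.0173]
ee_rot: [0.99, -0.138, 0.0, -0.0]
force: [-2.3, 1.6, 8.9]
gripper_width: 0.271
```

```bash
python3 -m inch '[[0,0,0,0,0,-0.02,0.2],[0,0,0,0,0,0,0],[0,0,0,0,0,0,-0.3],[0,0,0,0,0,0,-0.5],[0,0,0,0,0,0,-0.5]]'
python3 -m inch '[[0,0,0,0,0,-0.5,-0.5],[0,0,0,0,0,-2,-0.5],[0,0,0,0,0,-4,-0.5],[0,0,0,0,0,-5,-0.5],[0,0,0,0,0,-5,-0.5]]'
python3 -m inch '[[0,0,0,-3,0,-1,-0.5],[0,0,0,-4,3,0,-0.5],[0,0,0,-4,4,0,-0.5],[0,0,0,0,4,0,-0.5],[0,0,0,0,0,0,-0.5]]'
python3 - <<'E'
from h import *
c=arm.capture("scene");s=c["color"]; cv2.imwrite("pics/scene6.png",s[:,:,::-1])
o=np.zeros((600,800,3),np.uint8)
o[:400,:480]=cv2.resize(s[180:260,190:286,::-1],(480,400),interpolation=2); o[:300,490:]=cv2.resize(s[180:480,180:490,::-1],(310,300))
o[305:600,490:]=cv2.resize(arm.capture("top")["color"][80:290,230:450,::-1],(310,295))
cv2.imwrite("pics/s6.png",o)
E
```

```text
time: 23.25
tool_pos: [0.4774, -0.3354, 0.0172]
ee_rot: [0.99, -0.138, -0.0, -0.0]
force: [0.5, -0.9, -0.7]
gripper_width: 0.748
time: 23.88
tool_pos: [0.4772, -0.3353, 0.1842]
ee_rot: [0.99, -0.138, 0.0, -0.0]
force: [-0.5, -0.4, 0.4]
gripper_width: 0.753
time: 24.5
tool_pos: [0.3398, -0.4136, 0.1928]
ee_rot: [0.99, -0.14, 0.0, 0.001]
force: [0.0, -0.1, -0.1]
gripper_width: 0.747
```

View pics/s6.png

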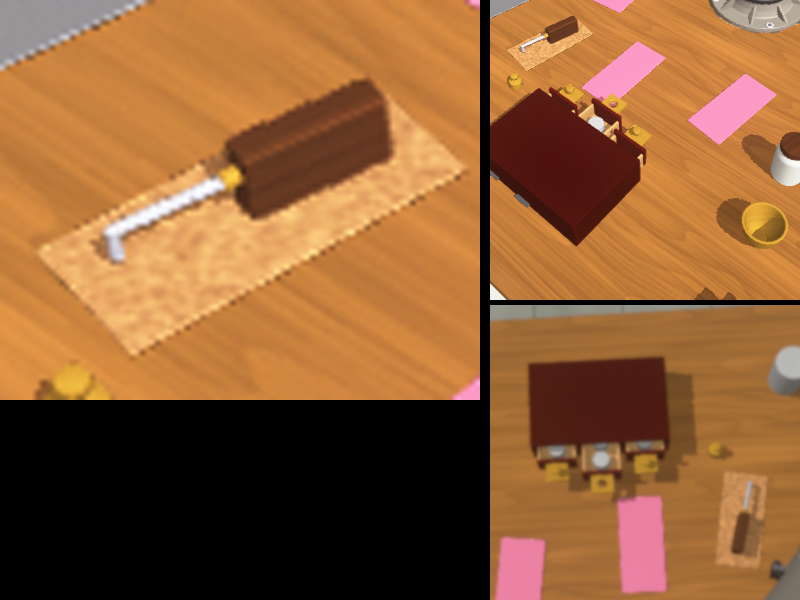

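The hook stands upright on the cork mat, the holed tray is out, and the others are as before. I'm handing in.

```bash
python3 -c "
from station import arm
print(arm.sense()['force'],arm.sense()['time'],arm.hand_in())"
```

```text
the job is handed in; nothing more can be done
[ 1.09038023  1.14572275 -0.56411989] 24.6 None
```

The job is done and handed in at 24.6 s. The bare-hole tray is drawn out and left out, and the hook is back on its cork mat, standing on its underside.

- **Which tray:** it was the middle one. I gripped the hook across its handle, lowered the tip through the hole and drew the tray out with about 2 N of drag.
- **The stop:** the force began to climb at about 65 mm out by my estimate, slightly short of the stated 67–97 mm. That is within my position error of a few millimetres.
- **The pull:** I held for about 1.9 s with readings of 14.0 to 15.9 N along the pull. The hook also felt an unplanned vertical load of about 8 N, so the total was about 17 N. The highest reading was well below 25 N, but I only read the force at the end of each move.
- **Release:** the force fell to zero before I lifted the hook out, and the tray stayed out.
- **Last checks:** the final pictures show the gripper clear of everything. The knobbed trays, jar, bowl and brass weight look unmoved. I judged this by eye and did not measure their positions again.

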